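# Load the marking stand and wind its spring

## Task

Load the spring-driven marking stand: put the wide aluminium template over its spindle and then the narrow one on top, both fully home. When both are on, wind the brass key clockwise (seen from above) in two or more part turns, letting go of it between them, until its pointer has come round to the stop peg. Leave the match ball, the calipers and the green mould where they are.

Things in the scene. Friction and masses are not known exactly. Their poses are not given: they have to be found in the camera images.
- stand: The marking stand, fixed to the counter: a grey iron block 110 x 250 mm (x, y), top 40 mm above the counter, on a 130 x 270 x 12 mm foot plate, with a spindle at its +y end and a winding key at its -y end, 140 mm apart. Origin at the centre of the underside, z up, long side along y.
- seat (a point): Foot of the spindle, at the centre of the flat top of a round steel boss (diameter 40 mm, its top 55 mm above the counter, 15 mm above the block). The spindle rises 45 mm from this point: a steel post of diameter 14 mm, its last 5 mm tapering to 8 mm. Axes as the stand's.
- stop_peg (a point): Top of the stop peg, a fixed dark steel pin of diameter 6 mm standing 9 mm high (top 64 mm above the counter) on the round aluminium dial (diameter 90 mm, top 55 mm above the counter) under the key. It lies 33 mm from the key's axis, on the stand's +x side.
- key (a joint): Winding angle of the key, rad; grows clockwise seen from above. At 5.9 the pointer is at the stop peg (hard stop); at 0 it is on the peg's other side, almost a whole turn back. Starts between 1.5 and 2.5. Turning takes 0.11 N m of friction plus a spring of 0.012 N m per rad; the friction holds the key where it is let go, but a dragging finger can turn it back.
- key_grip (a point): Grip point of the upright brass thumb key, on its vertical axis, 32 mm above the dial (87 mm above the counter). The two-lobed blade is 46 mm wide along this point's x axis, 8 mm thick along y, and reaches from 14 to 38 mm above the dial. The point turns with the key.
- pointer_tip (a point): Tip of the dark steel pointer that turns with the key, 40 mm from the key's axis along key_grip's +x axis. The pointer is a bar 5 mm wide, 2.5 to 6.5 mm above the dial.
- wide: Wide seam template: a flat aluminium ring, outer diameter 48 mm, hole 20 mm, 15 mm thick, 60 g, lying flat on the counter. Origin at the centre of its underside, z up.
- wide_mid (a point): Centre of the wide template, at mid-thickness.
- narrow: Narrow seam template: a flat aluminium ring, outer diameter 34 mm, hole 20 mm, 15 mm thick, 25 g, lying flat on the counter. Origin at the centre of its underside, z up. The two templates may lie in either of two places, the one nearer to the robot or the one farther.
- narrow_mid (a point): Centre of the narrow template, at mid-thickness.
- ball_center (a point): Centre of the worn red match ball, diameter 72 mm, loose on a cork ring beyond the stand to the robot's left. To be left alone.
- calipers: Brass calipers, 165 x 92 mm, 9 mm thick, lying loose on the counter at the far right. Origin about mid-length, on the counter. To be left alone.
- mould: Green-painted iron core mould, 90 x 90 mm foot with a round cup, 50 mm high, loose on the counter beyond the stand. Origin at the centre of its underside. To be left alone.

How it is judged:
On the way, in this order (a step that is already met when the one before it is completed fails the run):
1. both templates are home on the spindle, the wide one beneath, and let go (z of wide_mid in the frame of seat between 0.0045 and 0.0105 m and horizontal distance between each of wide_mid, narrow_mid and seat below 0.006 m and angle between the z axis of each of wide, narrow and the z axis of stand, either way round below 0.12 rad and z of narrow_mid in the frame of seat between 0.0185 and 0.0265 m and contact force between the fingers and wide below 0.1 N and contact force between the fingers and narrow below 0.1 N), for 0.2 s.
2. the key has been wound part of the way (2.7 to 5.3 rad) and let go (value of joint key between 2.7 and 5.3 rad and contact force between the fingers and key below 0.1 N), for 0.1 s.
3. the pointer has come round to the stop peg (value of joint key above 5.55 rad), for 0.1 s.
At the end, for the whole second after the job is handed in: The wide template lies flat on the boss and the narrow one flat on it (each within 3 to 4 mm in height and 6 mm of the spindle's axis), both at rest, and the key stays wound within 0.35 rad (20 degrees) of the stop (z of wide_mid in the frame of seat between 0.0045 and 0.0105 m and horizontal distance between each of wide_mid, narrow_mid and seat below 0.006 m and angle between the z axis of each of wide, narrow and the z axis of stand, either way round below 0.12 rad and z of narrow_mid in the frame of seat between 0.0185 and 0.0265 m and linear speed of each of wide, narrow below 0.02 m/s and value of joint key above 5.55 rad); the robot touches nothing.
It fails at once if the match ball moved by more than 25 mm (distance of ball_center from where it was at the start of the episode above 0.025 m).
It fails at once if the calipers moved by more than 25 mm (distance of calipers from where it was at the start of the episode above 0.025 m).
It fails at once if the mould moved by more than 25 mm (distance of mould from where it was at the start of the episode above 0.025 m).
It also fails if it takes over 70 s, if anything falls off the work surface, if the arm or the gripper's body presses on something with over 40 N, if the wrist force passes 120 N, or if a joint passes its speed limit or range.

## Robot

A 7-joint arm with a two-finger parallel gripper is mounted at the origin on the work surface. World frame = base frame: x ahead of the robot, y to its left, z up, the work surface at z = 0. Lengths are in m, angles in rad, forces in N, time in s.
With the tool pointing down it reaches from about 0.35 to 0.9 m from the base axis. Payload 7.2 kg.
Tool frame: the origin (TCP) lies at the very end of the fingers, on their centre line; the grasp point (between the pads) lies 19 mm behind it; z points along the fingers, y is the line along which they close (so a half turn about z gives the same grasp; the last joint's range is limited). The gripper opens to 85 mm and grips with 20 to 120 N. Pads are 22 mm wide; open, the fingers measure 114 mm over their backs; the gripper's body (76 mm by 85 mm) begins 54 mm behind the grasp point. The pads swing forward as they close: fully open they stand 13 mm farther back than shut.
Start: joints at [-1.35, 0.411, -0.013, 1.596, 0.006, 1.134, -0.082], TCP at [0.178, 0.599, 0.231] pointing down, gripper open.
Joint ranges: [-2.95, 2.95], [-0.29, 1.99], [-1.47, 1.44], [0.14, 2.54], [-1.03, 4.17], [0.13, 1.85], [-2.86, 2.86]. Speed limits (rad/s): [2.39, 2.39, 3.01, 3.01, 3.14, 3.14, 3.14].

## Interface

Orientations are given as a unit quaternion [x, y, z, w].
In Python, from station import ctrl, viewer gives the robot as it stands (ctrl), with the cameras (viewer).
- The arm moves only by the shell command python3 steer.py 'ROWS'. ROWS is a JSON list of rows, 1 to 8 of them, each written [[rx, ry, rz], [dx, dy, dz], opening]: a rotation vector rx, ry, rz in shares of 90 degrees (1.0 is 90 degrees), then dx, dy, dz in a scale on which 1.0 is 1 m, then the finger opening in m; each row is the pose to reach, as a shift and turn from the pose commanded when the command began, along the tool's axes at that moment; what a row does not reach only later rows make up. A row lasts 1/8 s, in which the tool goes at most 0.0625 m and 0.188 rad, less where a joint would pass 70% of its speed; a pose out of reach is approached as far as the arm can. The fingers move at their own pace and stop on an object; the grip force is fixed at half the most. Time passes only in rows, so rows that do not move let the fingers close. It prints the time, the measured TCP pose, the force, the opening and the grip force at its end. No shift or turn number may pass 1 either way. Input that does not fit is refused with a message, and nothing moves.
- ctrl.state(): the state, without advancing time (a new reading comes with each control period).
- viewer.grab_frame(name): name is "side" or "top" or "wrist"; returns a dict with "img" (480x640x3 uint8, blue, green, red), "intrinsics" (3x3 intrinsics, pixels), "view" (4x4, takes a point from world to camera coordinates); the wrist camera has in their place "mount" (4x4, takes a point from camera to tool coordinates, whose origin is the TCP and whose axes are the flange's). Camera axes: x right, y up, looking along -z (the intrinsics and any distortion apply to the point x, -y, -z); pixel columns grow to the right and rows downward; lengths in m; the calibration is good to about 2 mm. A picture is of the moment at which its call begins: read the wrist's pose just before it. There is no depth.
- ctrl.hand_in(): hands the job in; it is judged then, once.
The state is a dict: "clock": time; "joints": joint angles; "dq": joint speeds; "joint_torque": joint torques, N m; "eef_pos": TCP position; "orientation": TCP orientation; "ft_force": force on the tool from outside, world axes, zero at the start; "moment": the same for the moment, N m; "grip_width": finger opening in m; "grasp_force": force on a finger pad.
Only numpy, scipy, OpenCV 4.12 (cv2) and the standard library are available. Lean on these libraries where they do the work, as an engineer would, in place of code of your own. Each camera call takes 0.05 s, during which the arm holds its last target. There are 200 camera calls.

## Working session

There is one attempt and no reset: what is moved stays moved. The work goes in short steps, Python scripts to look and compute and a shell command to move; the robot and the scene stay as the last step left them, time stands still between calls to the robot, and variables do not carry over. Pictures are saved under pics/ and viewed, at most 13 in all, crops included, and the job is handed in when it is done.

```bash
ls; mkdir -p pics; python3 - <<'E'
from station import ctrl, viewer
import cv2,numpy as np
s=ctrl.state();print(s)
a=viewer.grab_frame("side");b=viewer.grab_frame("top")
for n,f in(("side",a),("top",b)):
    cv2.imwrite(f"pics/{n}0.png",f["img"]);print(n,f["intrinsics"],f["view"],[k for k in f])
    if 'distortion' in f: print(f['distortion'])
E
```

```text
pics
station.py
steer.py
{'clock': 0.0, 'joints': array([-1.35019194,  0.41186749, -0.01274167,  1.59705947,  0.00560717,
        1.13429941, -0.08221066]), 'dq': array([ 0.00022877, -0.00072046, -0.00143365,  0.00088188,  0.00137247,
        0.00029285,  0.00198473]), 'joint_torque': array([-1.50549873e-03, -6.00619268e+01,  6.81650788e-01, -2.99415690e+01,
        1.38788600e-02,  1.04267558e-02, -2.54137967e-05]), 'eef_pos': array([0.17788651, 0.59862576, 0.2304668 ]), 'orientation': array([ 1.43878919e-01,  9.89594977e-01, -7.96661862e-04, -6.11215396e-05]), 'ft_force': array([0.13118611, 0.11997585, 1.08776106]), 'moment': array([-0.00548569, -0.00703985,  0.01300148]), 'grasp_force': 0.0, 'grip_width': 0.0850126477160648}
side [[464.3531935    0.         315.91833104]
 [  0.         464.3531935  234.16665903]
 [  0.           0.           1.        ]] [[ 0.82974451 -0.5578253   0.01884092 -0.45917853]
 [ 0.27223486  0.43394663  0.85882391 -0.26613977]
 [-0.48724966 -0.70747527  0.51192432 -0.51919785]
 [ 0.          0.          0.          1.        ]] ['img', 'intrinsics', 'view']
top [[518.71037412   0.         315.08853603]
 [  0.         518.71037412 249.0429932 ]
 [  0.           0.           1.        ]] [[ 0.01038694 -0.999922   -0.00693586  0.04980539]
 [ 0.99575595  0.00970885  0.09151956 -0.60882474]
 [-0.09144508 -0.00785703  0.99577912 -0.99879571]
 [ 0.          0.          0.          1.        ]] ['img', 'intrinsics', 'view']
```

View pics/top0.png

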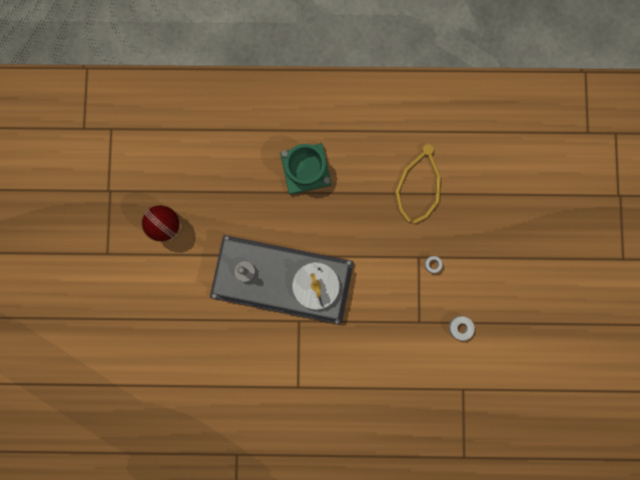

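View pics/side0.png

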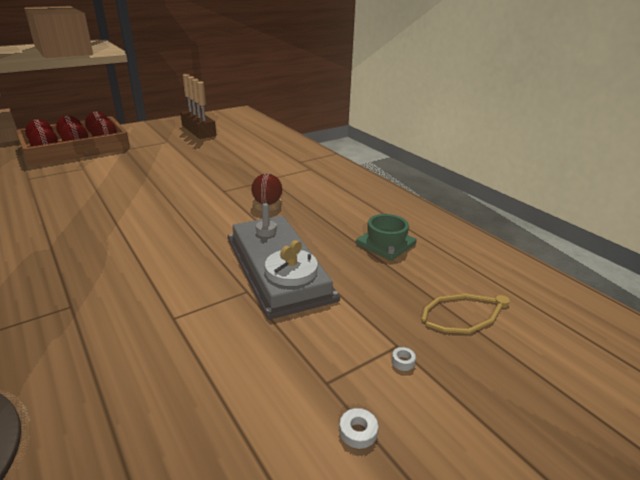

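Top view: ball (160,223), spindle (245,270), dial (316,286), narrow ring (434,265), wide ring (462,329), mould (305,168), calipers (420,185). The side view agrees: the narrow ring at (404,359) is the farther one, the wide ring at (358,428) the nearer.

```bash
cat > h.py <<'E'
from station import ctrl, viewer
import cv2,numpy as np
from scipy.spatial.transform import Rotation as R
def cam(name):
    s=ctrl.state(); f=viewer.grab_frame(name); s2=s
    if name=="wrist":
        T=np.eye(4);T[:3,:3]=R.from_quat(s["orientation"]).as_matrix();T[:3,3]=s["eef_pos"]
        C=T@f["mount"]
    else: C=np.linalg.inv(f["view"])
    return f["img"],f["intrinsics"],C
def onplane(K,C,p,z):
    d=np.linalg.solve(K,[p[0],p[1],1.]); d=C[:3,:3]@(d*[1,-1,-1]); o=C[:3,3]
    return o+d*(z-o[2])/d[2]
def proj(K,C,P):
    q=(np.linalg.inv(C)@np.append(P,1))[:3]*[1,-1,-1]; q=K@q; return q[:2]/q[2]
def blobs(img,vmin,smax,amin):
    h=cv2.cvtColor(img,cv2.COLOR_BGR2HSV); m=cv2.inRange(h,(0,0,vmin),(180,smax,255))
    n,l,st,c=cv2.connectedComponentsWithStats(m)
    return [(i,st[i],c[i]) for i in range(1,n) if st[i][4]>=amin],l
def rel(P,yaw=None):
    "world shift to tool axes"
    s=ctrl.state(); return R.from_quat(s["orientation"]).inv().apply(np.array(P)-s["eef_pos"])
E
python3 - <<'E'
from h import *
img,K,C=cam("top"); print("cam",C[:3,3])
b,l=blobs(img,110,70,40)
for i,st,c in b:
    if st[1]<220: continue
    m=(l==i).astype(np.uint8); cs,_=cv2.findContours(m,cv2.RETR_EXTERNAL,cv2.CHAIN_APPROX_NONE)
    e=cv2.fitEllipse(max(cs,key=len)); print(st,e,*(onplane(K,C,e[0],z).round(4) for z in(.015,.055)))
cv2.imwrite("pics/t_stand.png",cv2.resize(img[225:335,200:365],None,fx=4.5,fy=4.5,interpolation=cv2.INTER_CUBIC))
E
```

```text
cam [0.51438857 0.04786492 1.05064473]
[425 256  18  17 178] ((433.2602233886719, 264.0154724121094), (16.272701263427734, 17.129804611206055), 113.0261459350586) [ 0.5818 -0.1802  0.015 ] [ 0.5792 -0.1714  0.055 ]
[234 261  21  21 245] ((243.72647094726562, 270.7191467285156), (17.911998748779297, 19.817930221557617), 41.61235427856445) [0.5646 0.1983 0.015 ] [0.5626 0.1924 0.055 ]
[ 292  262   48   48 1621] ((315.2310485839844, 285.3358154296875), (46.71043014526367, 47.321983337402344), 26.22310447692871) [0.5369 0.055  0.015 ] [0.536  0.0547 0.055 ]
[450 316  25  25 424] ((461.8502197265625, 327.8552551269531), (23.430917739868164, 24.81067657470703), 134.95675659179688) [ 0.4561 -0.2352  0.015 ] [ 0.4584 -0.2243  0.055 ]
```

View pics/t_stand.png

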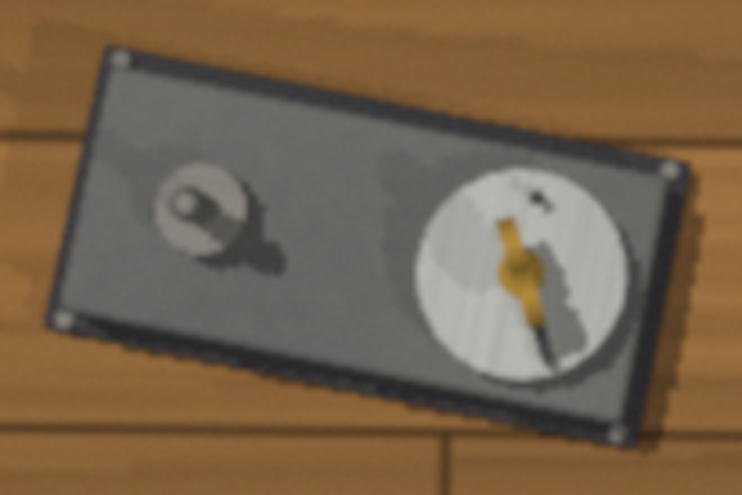

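Boss, dial and blade are clear: pointer tip at crop (553,365), key axis (521,275), peg (540,198), so θ is about 2.4 and there are about 3.5 rad to wind. The tool orientation can stay as it is for the placing. Next I go over the wide ring.

```bash
python3 steer.py '[[[0, 0, 0], [-0.05, -0.035, 0], 0.085], [[0, 0, 0], [-0.1, -0.07, 0], 0.085], [[0, 0, 0], [-0.15, -0.1, 0], 0.085], [[0, 0, 0], [-0.2, -0.14, 0], 0.085], [[0, 0, 0], [-0.25, -0.17, 0], 0.085], [[0, 0, 0], [-0.3, -0.2, 0], 0.085], [[0, 0, 0], [-0.35, -0.24, 0], 0.085], [[0, 0, 0], [-0.4, -0.27, 0], 0.085]]'; python3 -c "
from h import *
print(rel([.456,-.235,.19]))"
```

```text
clock: 1.15
eef_pos: [0.4853, 0.2244, 0.2314]
orientation: [0.144, 0.99, 0.0, -0.0]
ft_force: [-0.2, 0.8, -0.2]
grip_width: 0.0849
grasp_force: 0.0
[-0.10279294 -0.44872125  0.04131127]
```

```bash
python3 steer.py '[[[0, 0, 0], [-0.01, -0.055, 0], 0.085], [[0, 0, 0], [-0.02, -0.11, 0], 0.085], [[0, 0, 0], [-0.04, -0.17, 0], 0.085], [[0, 0, 0], [-0.05, -0.23, 0], 0.085], [[0, 0, 0], [-0.07, -0.29, 0.01], 0.085], [[0, 0, 0], [-0.08, -0.35, 0.02], 0.085], [[0, 0, 0], [-0.09, -0.4, 0.03], 0.085], [[0, 0, 0], [-0.1, -0.449, 0.04], 0.085]]'; python3 steer.py '[[[0, 0, 0], [0, 0, 0], 0.085]]'; python3 - <<'E'
from h import *
img,K,C=cam("wrist"); cv2.imwrite("pics/w1.png",img); print(C,ctrl.state()["joints"],ctrl.state()["eef_pos"])
for P in([.456,-.235,.015],[.582,-.18,.015]): print(proj(K,C,P))
E
```

```text
clock: 2.15
eef_pos: [0.4521, -0.2342, 0.191]
orientation: [0.144, 0.99, 0.0, 0.0]
ft_force: [1.0, 0.1, -0.4]
grip_width: 0.085
grasp_force: 0.0
clock: 2.28
eef_pos: [0.4508, -0.2365, 0.1906]
orientation: [0.147, 0.989, -0.001, -0.001]
ft_force: [0.3, 0.1, 0.5]
grip_width: 0.085
grasp_force: 0.0
[[ 0.29079707 -0.92431486 -0.24714185  0.3873243 ]
 [ 0.95678315  0.28045507  0.07688278 -0.21702716]
 [-0.00175171 -0.25881845  0.9659244   0.33197558]
 [ 0.          0.          0.          1.        ]] [-0.03671478  0.27090263  0.50778746  1.94905967 -0.1584187   0.96145174
  1.82486763] [ 0.45159245 -0.234043    0.19077907]
[317.23740724 225.31419817]
[408.50407746 330.09071033]
```

View pics/w1.png

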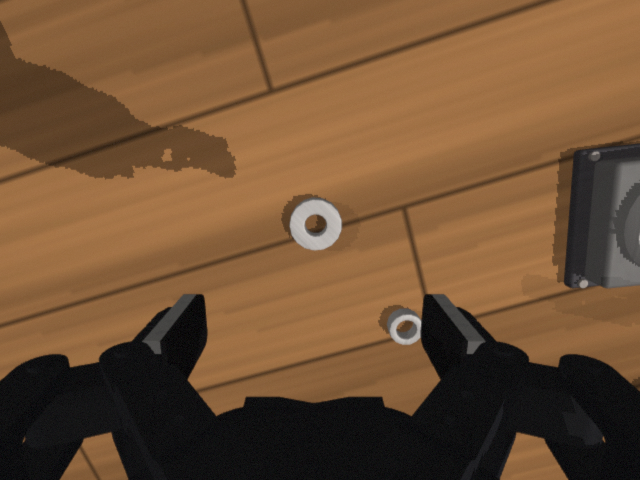

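Wrist view: the wide ring's top is at (316,224), the narrow one at (405,327), both within 1–3 px of where the top camera predicted them.

```bash
cat >> h.py <<'E'
def rings(img,K,C,z=.015):
    b,l=blobs(img,120,60,150)
    for i,st,c in b:
        m=(l==i).astype(np.uint8); cs,hi=cv2.findContours(m,cv2.RETR_CCOMP,cv2.CHAIN_APPROX_NONE)
        for k,cc in enumerate(cs):
            if len(cc)<20: continue
            e=cv2.fitEllipse(cc); print("hole" if hi[0][k][3]>=0 else "outer",np.round(e[0],1),np.round(e[1],1),onplane(K,C,e[0],z).round(4))
E
python3 - <<'E'
from h import *
img,K,C=cam("wrist"); rings(img,K,C); print(ctrl.state()["eef_pos"])
for P in([.456,-.235,.003],):print(rel(P))
E
```

```text
outer [625.7 177.5] [15.8 30.1] [0.4934 0.0368 0.015 ]
outer [312.2 224.4] [49.6 51.4] [ 0.4548 -0.2364  0.015 ]
hole [312.4 224.7] [22.3 23. ] [ 0.4551 -0.2364  0.015 ]
outer [637.3 238.8] [ 4.3 43. ] [0.5528 0.0428 0.015 ]
outer [618.5 264.9] [23.6 28.6] [0.5734 0.0246 0.015 ]
outer [402.9 329.1] [29.3 33.2] [ 0.5803 -0.1819  0.015 ]
hole [402.9 329.3] [19.2 21.4] [ 0.5804 -0.1819  0.015 ]
[ 0.45221826 -0.23249232  0.19096054]
[-0.00451551 -0.00135793  0.18795617]
```

```bash
python3 steer.py '[[[0, 0, 0], [0, 0, 0], 0.085]]' >/dev/null; python3 - <<'E'
from h import *
for i in range(4):
    img,K,C=cam("wrist"); print(ctrl.state()["eef_pos"].round(4)); 
    b,l=blobs(img,120,60,150)
    print([(c.round(1),onplane(K,C,c,.015).round(4)) for i,st,c in b if 250<c[0]<420])
print(rel([.4555,-.236,.003]))
E
```

```text
[ 0.453  -0.2311  0.1914]
[(array([308.4, 223.3]), array([ 0.4546, -0.2363,  0.015 ])), (array([398.5, 328.4]), array([ 0.5801, -0.1819,  0.015 ]))]
[ 0.4531 -0.2312  0.1914]
[(array([308.5, 223.2]), array([ 0.4547, -0.2362,  0.015 ])), (array([398.5, 328.4]), array([ 0.5802, -0.1819,  0.015 ]))]
[ 0.453  -0.2314  0.1915]
[(array([308.5, 223.1]), array([ 0.4546, -0.2363,  0.015 ])), (array([398.7, 328.3]), array([ 0.5802, -0.1818,  0.015 ]))]
[ 0.4529 -0.2315  0.1915]
[(array([308.6, 223.1]), array([ 0.4546, -0.2364,  0.015 ])), (array([398.9, 328.2]), array([ 0.5802, -0.1818,  0.015 ]))]
[-0.00365255 -0.00362686  0.18847259]
```

```bash
python3 steer.py '[[[0, 0, 0], [0, 0, 0.04], 0.085], [[0, 0, 0], [0, 0, 0.08], 0.085], [[0, 0, 0], [0, 0, 0.12], 0.085], [[0, 0, 0], [0, 0, 0.14], 0.085], [[0, 0, 0], [0, 0, 0.14], 0.085], [[0, 0, 0], [0, 0, 0.14], 0.085]]'; python3 - <<'E'
from h import *
img,K,C=cam("wrist");rings(img,K,C)
print(rel([.455,-.236,.003]))
E
```

```text
clock: 3.45
eef_pos: [0.4532, -0.2326, 0.0522]
orientation: [0.144, 0.99, -0.0, 0.001]
ft_force: [-0.5, -0.2, 0.2]
grip_width: 0.0852
grasp_force: 0.0
outer [306.7 279.2] [73.3 82.6] [ 0.4548 -0.237   0.015 ]
[-0.00243705 -0.00270602  0.04936548]
```

```bash
python3 steer.py '[[[0, 0, 0], [-0.002, -0.003, 0.02], 0.085], [[0, 0, 0], [-0.002, -0.003, 0.04], 0.085], [[0, 0, 0], [-0.002, -0.003, 0.048], 0.085], [[0, 0, 0], [-0.002, -0.003, 0.048], 0.03], [[0, 0, 0], [-0.002, -0.003, 0.048], 0.03], [[0, 0, 0], [-0.002, -0.003, 0.048], 0.03], [[0, 0, 0], [-0.002, -0.003, 0.048], 0.03]]'
```

```text
clock: 4.38
eef_pos: [0.4542, -0.2363, 0.0048]
orientation: [0.144, 0.99, 0.0, 0.001]
ft_force: [-3.2, 1.0, 10.3]
grip_width: 0.0452
grasp_force: 59.5
```

```bash
python3 steer.py '[[[0, 0, 0], [0, 0, -0.04], 0.03], [[0, 0, 0], [0, 0, -0.09], 0.03], [[0, 0, 0], [0, 0, -0.14], 0.03], [[0, 0, 0], [0, 0, -0.17], 0.03], [[0, 0, 0], [0, 0, -0.17], 0.03]]'; python3 - <<'E'
from h import *
img,K,C=cam("wrist");cv2.imwrite("pics/w2.png",img);rings(img,K,C,.19)
print(ctrl.state()["eef_pos"])
a,K,C=cam("side"); u=proj(K,C,ctrl.state()["eef_pos"]);print(u)
x,y=u.astype(int); cv2.imwrite("pics/s2.png",cv2.resize(a[max(0,y-90):y+60,max(0,x-100):x+100],None,fx=3,fy=3,interpolation=cv2.INTER_CUBIC))
A=cv2.imread("pics/s2.png");B=cv2.resize(img[180:480,100:540],None,fx=.9,fy=.9)
B=B[:,:];W=np.zeros((600,800,3),np.uint8);W[:min(330,A.shape[0]),:min(800,A.shape[1])]=A[:330,:800];W[330:600,:B.shape[1]]=B[:270];cv2.imwrite("pics/c2.png",W)
E
```

```text
clock: 5.0
eef_pos: [0.455, -0.2366, 0.1761]
orientation: [0.144, 0.99, -0.0, 0.003]
ft_force: [0.4, -0.0, -0.7]
grip_width: 0.045
grasp_force: 62.0
outer [636.  187.8] [ 5.7 45.2] [ 0.4379 -0.1133  0.19  ]
outer [630.4 267.9] [17.1 54.5] [ 0.4679 -0.117   0.19  ]
outer [319.6 284.5] [ 38.6 107.1] [ 0.4413 -0.2302  0.19  ]
outer [309.6 340.9] [ 48.4 111.1] [ 0.4631 -0.2407  0.19  ]
[ 0.45415164 -0.23593273  0.17439891]
[365.51750469 326.22980106]
```

View pics/c2.png

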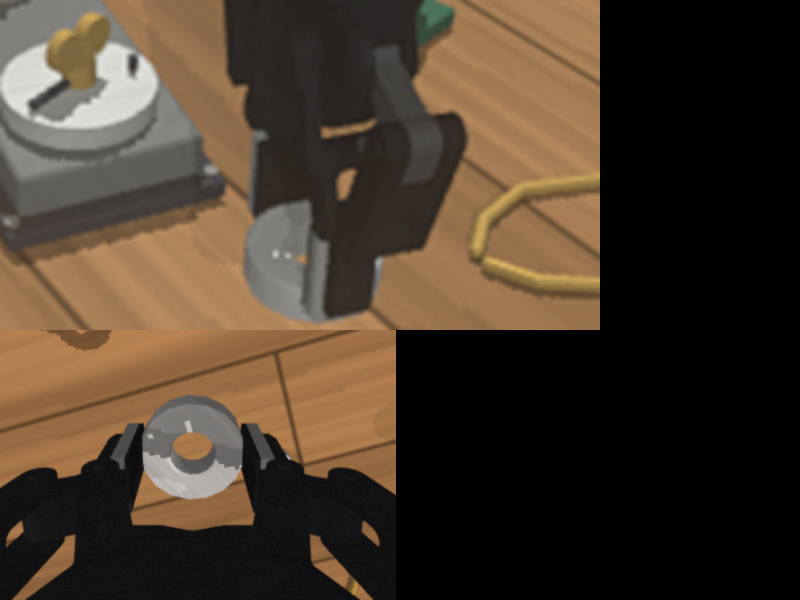

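The ring is held centrally and level, with its hole at about wrist pixel (313,309) and the fingertips close to its underside. Next I go to a viewpoint just beyond the boss to measure it with the wrist camera.

```bash
python3 steer.py '[[[0, 0, 0], [-0.01, 0.05, -0.02], 0.03], [[0, 0, 0], [-0.02, 0.11, -0.04], 0.03], [[0, 0, 0], [-0.03, 0.17, -0.04], 0.03], [[0, 0, 0], [-0.04, 0.23, -0.04], 0.03], [[0, 0, 0], [-0.05, 0.29, -0.04], 0.03], [[0, 0, 0], [-0.06, 0.35, -0.04], 0.03], [[0, 0, 0], [-0.07, 0.4, -0.04], 0.03], [[0, 0, 0], [-0.083, 0.443, -0.04], 0.03]]'; python3 steer.py '[[[0, 0, 0], [0, 0, 0], 0.03], [[0, 0, 0], [0, 0, 0], 0.03], [[0, 0, 0], [0, 0, 0], 0.03], [[0, 0, 0], [0, 0, 0], 0.03]]'; python3 - <<'E'
from h import *
img,K,C=cam("wrist");cv2.imwrite("pics/w3.png",img)
for P in([.5626,.1924,.055],[.5626,.1924,.1],[.536,.0547,.055]):print(proj(K,C,P))
E
```

```text
clock: 6.1
eef_pos: [0.6589, 0.1675, 0.2108]
orientation: [0.143, 0.99, -0.0, -0.002]
ft_force: [1.1, -1.4, 0.1]
grip_width: 0.0448
grasp_force: 62.0
clock: 6.6
eef_pos: [0.6592, 0.1639, 0.2135]
orientation: [0.145, 0.989, 0.0, 0.0]
ft_force: [1.1, -0.4, 0.5]
grip_width: 0.0449
grasp_force: 62.0
[313.20381444  97.80049895]
[313.16116737  89.46543916]
[136.18842895 116.60340131]
```

View pics/w3.png

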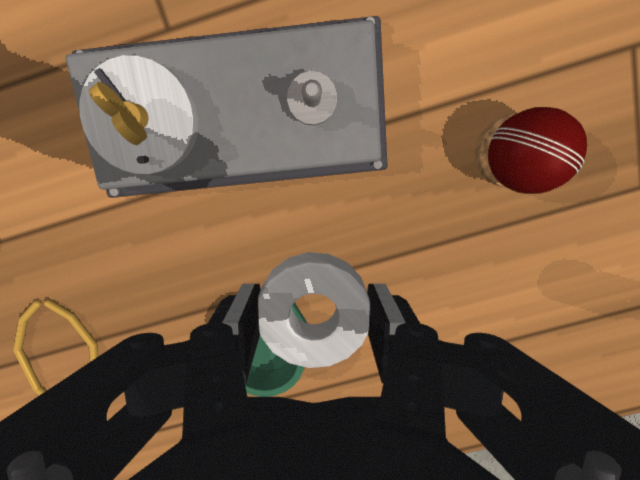

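The boss top is at (312,97) and the dial at (136,115), both within 1–2 px of prediction. The held ring's top face is centred near (314,317), with a rim about 111 px wide.

```bash
cat > b.py <<'E'
from h import *
img,K,C=cam("wrist")
b,l=blobs(img,120,60,300)
for i,st,c in b:
    m=(l==i).astype(np.uint8); cs,_=cv2.findContours(m,cv2.RETR_EXTERNAL,cv2.CHAIN_APPROX_NONE)
    e=cv2.fitEllipse(cv2.convexHull(max(cs,key=len))); print(np.round(e[0],1),np.round(e[1],1),onplane(K,C,e[0],.055).round(4))
E
python3 b.py; python3 - <<'E'
from h import *
img,K,C=cam("wrist");s=ctrl.state();z=s["eef_pos"][2]
for p in((314.3,317),):print(rel(onplane(K,C,p,z+.011)))
print(s["eef_pos"],rel([.5622,.1926,.14]))
E
```

```text
[245.9  90.2] [178.8 388.7] [0.5425 0.1442 0.055 ]
[312.8 314.5] [105.6 114.4] [0.7399 0.1394 0.055 ]
[489.8 464. ] [20.6 52.8] [0.9546 0.2663 0.055 ]
[-1.20326609e-04  4.14825519e-05 -1.09999585e-02]
[0.65929082 0.16455527 0.2136235 ] [ 0.10107367 -0.00086354  0.07359974]
```

```bash
python3 - <<'E'
from h import *
img,K,C=cam("wrist")
for x0,x1,y0,y1 in((270,350,55,140),(65,205,40,190)):
    g=cv2.cvtColor(img[y0:y1,x0:x1],cv2.COLOR_BGR2GRAY)
    for t in(140,155):
        cs,_=cv2.findContours((g>t).astype(np.uint8),cv2.RETR_EXTERNAL,cv2.CHAIN_APPROX_NONE)
        c=max(cs,key=cv2.contourArea); e=cv2.fitEllipse(cv2.convexHull(c)); p=np.add(e[0],(x0,y0))
        print(t,p.round(1),np.round(e[1],1),onplane(K,C,p,.055).round(4))
print(ctrl.state()["eef_pos"])
E
```

```text
140 [310.9  97. ] [49.7 52.6] [0.5616 0.1915 0.055 ]
155 [307.7 109.7] [23.5 41.9] [0.5698 0.1864 0.055 ]
140 [137.7 106.8] [ 94.7 119.4] [0.5299 0.0594 0.055 ]
155 [147.2  95.4] [ 61.6 116.4] [0.5243 0.0698 0.055 ]
[0.65931911 0.164766   0.21357549]
```

```bash
python3 steer.py '[[[0, 0, 0], [0.04, 0, 0], 0.03], [[0, 0, 0], [0.08, -0.001, 0.02], 0.03], [[0, 0, 0], [0.101, -0.0015, 0.05], 0.03], [[0, 0, 0], [0.101, -0.0015, 0.085], 0.03], [[0, 0, 0], [0.101, -0.0015, 0.09], 0.03], [[0, 0, 0], [0.101, -0.0015, 0.09], 0.03], [[0, 0, 0], [0.101, -0.0015, 0.09], 0.03], [[0, 0, 0], [0.101, -0.0015, 0.09], 0.03]]'; python3 - <<'E'
from h import *
print(rel([.562,.192,.058]))
img,K,C=cam("wrist");cv2.imwrite("pics/w4.png",img[180:420,160:480]);print(ctrl.state()["eef_pos"], proj(K,C,[.562,.192,.1]))
E
```

```text
clock: 7.8
eef_pos: [0.5629, 0.1925, 0.1244]
orientation: [0.144, 0.99, 0.001, 0.001]
ft_force: [0.3, -0.7, -0.0]
grip_width: 0.0447
grasp_force: 62.0
[ 0.00077942 -0.00079207  0.06636079]
[0.56265132 0.19245286 0.1241628 ] [312.18394409 282.04365899]
```

View pics/w4.png

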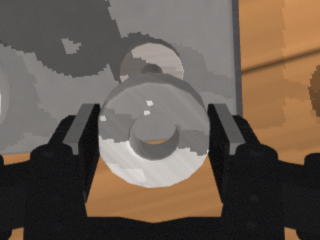

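The ring covers the spindle, and part of the boss shows behind it at crop (152,60). The alignment matches the measured numbers, so I lower it step by step and watch the force.

```bash
python3 steer.py '[[[0, 0, 0], [0.0005, -0.0005, 0.01], 0.03], [[0, 0, 0], [0.0005, -0.0005, 0.02], 0.03], [[0, 0, 0], [0.0005, -0.0005, 0.03], 0.03], [[0, 0, 0], [0.0005, -0.0005, 0.03], 0.03]]'
```

```text
clock: 8.35
eef_pos: [0.5607, 0.1918, 0.0919]
orientation: [0.144, 0.99, -0.001, -0.001]
ft_force: [1.1, -0.7, 0.5]
grip_width: 0.0447
grasp_force: 62.0
```

Ring bottom is at about 0.087, so it is over the tip of the spindle with no contact force.

```bash
python3 steer.py '[[[0, 0, 0], [0, 0, 0.01], 0.03], [[0, 0, 0], [0, 0, 0.02], 0.03], [[0, 0, 0], [0, 0, 0.027], 0.03], [[0, 0, 0], [0, 0, 0.031], 0.03], [[0, 0, 0], [0, 0, 0.031], 0.03], [[0, 0, 0], [0, 0, 0.031], 0.03]]'
```

```text
clock: 9.1
eef_pos: [0.5617, 0.1921, 0.0625]
orientation: [0.144, 0.99, 0.0, 0.0]
ft_force: [0.6, -0.2, -0.3]
grip_width: 0.0449
grasp_force: 62.0
```

```bash
python3 steer.py '[[[0, 0, 0], [0, 0, 0.002], 0.03], [[0, 0, 0], [0, 0, 0.002], 0.03], [[0, 0, 0], [0, 0, 0.002], 0.085], [[0, 0, 0], [0, 0, 0.002], 0.085], [[0, 0, 0], [0, 0, 0.002], 0.085]]'; python3 steer.py '[[[0, 0, 0], [0, 0, -0.05], 0.085], [[0, 0, 0], [0, 0, -0.1], 0.085], [[0, 0, 0], [0, 0, -0.14], 0.085], [[0, 0, 0], [-0.05, 0, -0.14], 0.085], [[0, 0, 0], [-0.09, 0, -0.14], 0.085], [[0, 0, 0], [-0.09, 0, -0.14], 0.085], [[0, 0, 0], [-0.09, 0, -0.14], 0.085], [[0, 0, 0], [-0.09, 0, -0.14], 0.085]]'; python3 - <<'E'
from h import *
img,K,C=cam("wrist");cv2.imwrite("pics/w5.png",img)
x,y=proj(K,C,[.562,.192,.07]).astype(int);print(x,y,ctrl.state()["eef_pos"]);y0=max(0,y-70)
cv2.imwrite("pics/w5c.png",cv2.resize(img[y0:y+70,x-80:x+80],None,fx=3,fy=3))
b,l=blobs(img,110,60,300)
print(y0,[(st,c.round(1),onplane(K,C,c,.07).round(4)) for i,st,c in b])
E
```

```text
clock: 9.72
eef_pos: [0.5615, 0.1921, 0.0604]
orientation: [0.144, 0.99, 0.0, 0.0]
ft_force: [-0.6, -0.1, -0.3]
grip_width: 0.0845
grasp_force: 0.0
clock: 10.72
eef_pos: [0.6468, 0.1672, 0.2003]
orientation: [0.143, 0.99, 0.0, -0.0]
ft_force: [0.4, -0.0, 0.7]
grip_width: 0.085
grasp_force: 0.0
313 111 [0.64689752 0.16725572 0.20039599]
41 [(array([   60,    29,   325,   177, 34847], dtype=int32), array([237.4, 116.9]), array([0.55  , 0.1391, 0.07  ])), (array([ 500,  453,   68,   27, 1238], dtype=int32), array([533.6, 469.2]), array([0.9255, 0.3007, 0.07  ]))]
```

View pics/w5c.png

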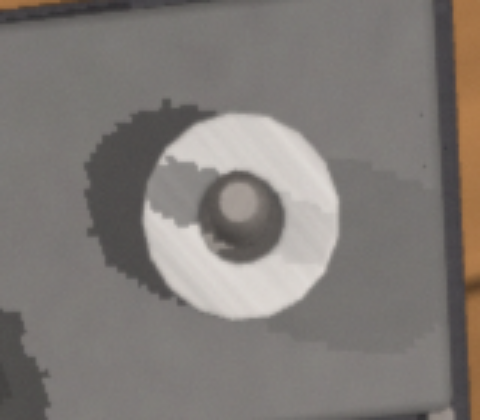

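The wide ring lies flat and centred on the boss: ring centre at crop (241,215), spindle inside the hole. Now the narrow ring.

```bash
python3 steer.py '[[[0, 0, 0], [-0.006, -0.06, 0], 0.07], [[0, 0, 0], [-0.012, -0.12, 0], 0.07], [[0, 0, 0], [-0.018, -0.18, 0], 0.07], [[0, 0, 0], [-0.024, -0.24, 0], 0.07], [[0, 0, 0], [-0.03, -0.3, 0.01], 0.07], [[0, 0, 0], [-0.0355, -0.353, 0.04], 0.07], [[0, 0, 0], [-0.0355, -0.353, 0.09], 0.07], [[0, 0, 0], [-0.0355, -0.353, 0.12], 0.07]]'; python3 steer.py '[[[0, 0, 0], [0, 0, 0], 0.07], [[0, 0, 0], [0, 0, 0], 0.07], [[0, 0, 0], [0, 0, 0], 0.07]]'; python3 - <<'E'
from h import *
img,K,C=cam("wrist");rings(img,K,C)
print(ctrl.state()["eef_pos"],rel([.5805,-.1815,.004]))
E
```

```text
clock: 11.78
eef_pos: [0.5799, -0.182, 0.0785]
orientation: [0.144, 0.99, 0.0, -0.001]
ft_force: [0.4, 1.4, 0.8]
grip_width: 0.0704
grasp_force: 0.0
clock: 12.15
eef_pos: [0.5824, -0.1821, 0.0821]
orientation: [0.144, 0.99, -0.0, 0.001]
ft_force: [-0.4, 0.1, -1.0]
grip_width: 0.0702
grasp_force: 0.0
outer [598.7 176.4] [11.9 14.8] [ 0.5825 -0.0122  0.015 ]
outer [313.8 253.8] [50.4 53.4] [ 0.5807 -0.1815  0.015 ]
hole [313.9 254. ] [32.3 32.9] [ 0.5808 -0.1814  0.015 ]
[ 0.58223616 -0.1820644   0.0819283 ] [2.02985343e-03 1.60026481e-05 7.79232476e-02]
```

```bash
python3 steer.py '[[[0, 0, 0], [0.001, 0, 0.03], 0.07], [[0, 0, 0], [0.001, 0, 0.06], 0.07], [[0, 0, 0], [0.001, 0, 0.075], 0.07], [[0, 0, 0], [0.001, 0, 0.075], 0.07], [[0, 0, 0], [0.001, 0, 0.075], 0.02], [[0, 0, 0], [0.001, 0, 0.075], 0.02], [[0, 0, 0], [0.001, 0, 0.075], 0.02], [[0, 0, 0], [0.001, 0, 0.075], 0.02]]'
```

```text
clock: 13.2
eef_pos: [0.5812, -0.1821, 0.0069]
orientation: [0.144, 0.99, 0.0, 0.001]
ft_force: [-1.3, 0.6, 7.0]
grip_width: 0.0306
grasp_force: 58.7
```

```bash
python3 steer.py '[[[0, 0, 0], [0, 0, -0.05], 0.02], [[0, 0, 0], [0, 0, -0.1], 0.02], [[0, 0, 0], [0, 0, -0.15], 0.02], [[0, 0, 0], [0.02, 0.05, -0.17], 0.02], [[0, 0, 0], [0.04, 0.1, -0.17], 0.02], [[0, 0, 0], [0.06, 0.16, -0.17], 0.02], [[0, 0, 0], [0.08, 0.21, -0.17], 0.02], [[0, 0, 0], [0.095, 0.27, -0.17], 0.02]]'; python3 steer.py '[[[0, 0, 0], [0.015, 0.05, 0], 0.02], [[0, 0, 0], [0.03, 0.083, 0], 0.02], [[0, 0, 0], [0.03, 0.083, 0.03], 0.02], [[0, 0, 0], [0.03, 0.083, 0.05], 0.02], [[0, 0, 0], [0.03, 0.083, 0.05], 0.02], [[0, 0, 0], [0.03, 0.083, 0.05], 0.02], [[0, 0, 0], [0.03, 0.083, 0.05], 0.02]]'; python3 - <<'E'
from h import *
img,K,C=cam("wrist");s=ctrl.state();print(s["eef_pos"],rel([.562,.192,.077]))
T=s["eef_pos"];print(proj(K,C,T+[0,0,.008]))
cv2.imwrite("pics/w6.png",cv2.resize(img[200:400,200:430],None,fx=2.5,fy=2.5))
E
```

```text
clock: 14.2
eef_pos: [0.5658, 0.1053, 0.1764]
orientation: [0.144, 0.99, 0.0, 0.001]
ft_force: [0.9, 1.1, 1.3]
grip_width: 0.0305
grasp_force: 59.6
clock: 15.08
eef_pos: [0.5617, 0.1923, 0.1265]
orientation: [0.144, 0.99, 0.001, 0.001]
ft_force: [-0.0, 0.2, -0.6]
grip_width: 0.0307
grasp_force: 59.6
[0.5615711  0.19228052 0.12637701] [-0.00043236 -0.00020947  0.04937733]
[313.66804552 312.93331606]
```

View pics/w6.png

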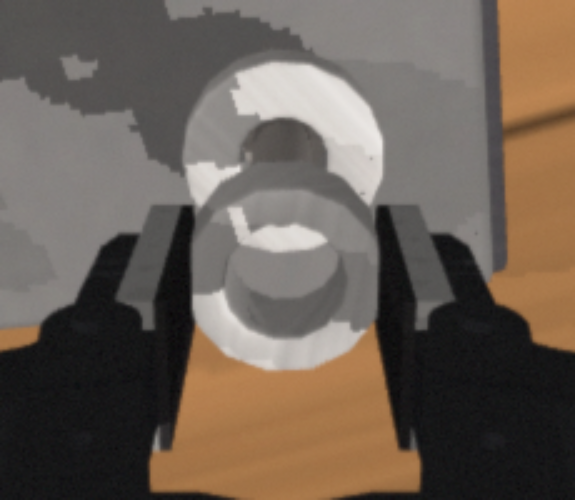

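The narrow ring is held centrally: its top face at about (314.4,311.6) against the expected (313.7,312.9). Lowering it now.

```bash
python3 steer.py '[[[0, 0, 0], [0, 0, 0.01], 0.02], [[0, 0, 0], [0, 0, 0.02], 0.02], [[0, 0, 0], [0, 0, 0.03], 0.02], [[0, 0, 0], [0, 0, 0.03], 0.02]]'; python3 steer.py '[[[0, 0, 0], [0, 0, 0.008], 0.02], [[0, 0, 0], [0, 0, 0.014], 0.02], [[0, 0, 0], [0, 0, 0.017], 0.02], [[0, 0, 0], [0, 0, 0.017], 0.02], [[0, 0, 0], [0, 0, 0.017], 0.02]]'
```

```text
clock: 15.62
eef_pos: [0.5602, 0.1918, 0.094]
orientation: [0.144, 0.99, -0.001, -0.001]
ft_force: [-0.6, -0.3, -0.1]
grip_width: 0.0304
grasp_force: 59.6
clock: 16.25
eef_pos: [0.5612, 0.1922, 0.0785]
orientation: [0.144, 0.99, 0.0, 0.0]
ft_force: [0.1, 0.0, 0.2]
grip_width: 0.0304
grasp_force: 59.6
```

```bash
python3 steer.py '[[[0, 0, 0], [0, 0, 0.001], 0.085], [[0, 0, 0], [0, 0, 0.001], 0.085], [[0, 0, 0], [0, 0, 0.001], 0.085], [[0, 0, 0], [0, 0, 0.001], 0.085]]'; python3 steer.py '[[[0, 0, 0], [0, 0, -0.05], 0.085], [[0, 0, 0], [0, 0, -0.1], 0.085], [[0, 0, 0], [0, 0, -0.12], 0.085], [[0, 0, 0], [-0.05, -0.03, -0.12], 0.085], [[0, 0, 0], [-0.1, -0.06, -0.12], 0.085], [[0, 0, 0], [-0.1, -0.06, -0.12], 0.085], [[0, 0, 0], [-0.1, -0.06, -0.12], 0.085], [[0, 0, 0], [-0.1, -0.06, -0.12], 0.085]]'; python3 - <<'E'
from h import *
img,K,C=cam("wrist");print(ctrl.state()["eef_pos"])
for P in([.562,.192,.085],[.536,.0547,.055],[.536,.0547,.093]):print(proj(K,C,P))
cv2.imwrite("pics/w7.png",img[0:300])
E
```

```text
clock: 16.75
eef_pos: [0.561, 0.1923, 0.0773]
orientation: [0.144, 0.99, 0.0, 0.0]
ft_force: [0.4, -0.0, 0.4]
grip_width: 0.0849
grasp_force: 0.0
clock: 17.75
eef_pos: [0.639, 0.1079, 0.1971]
orientation: [0.143, 0.99, 0.0, -0.0]
ft_force: [-0.6, 0.9, 1.3]
grip_width: 0.0852
grasp_force: 0.0
[0.63906691 0.10791196 0.19724302]
[403.26212104  94.50864962]
[206.24766038 119.59793112]
[189.35688754 115.79259806]
```

View pics/w7.png

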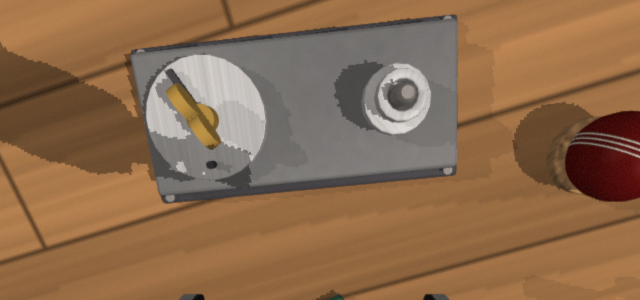

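Both rings are stacked and centred on the spindle at (403,95). The key blade runs from (174,94) to (212,142), with the pointer tip at (170,72) and the peg at (211,165).

```bash
cat >> h.py <<'E'
def key(img,K,C,ax=(.536,.0547)):
    h=cv2.cvtColor(img,cv2.COLOR_BGR2HSV); m=cv2.inRange(h,(15,150,70),(35,255,255))
    c=proj(K,C,[*ax,.085]); Y,X=np.nonzero(m); k=np.hypot(X-c[0],Y-c[1])<60
    P=np.array([onplane(K,C,(x,y),.085)[:2] for x,y in zip(X[k],Y[k])])
    w,v=np.linalg.eigh(np.cov(P.T)); d=v[:,1]; print("n",len(P),"mid",((P.max(0)+P.min(0))/2).round(4),P.mean(0).round(4),"blade az",np.arctan2(d[1],d[0])%np.pi)
E
python3 - <<'E'
from h import *
img,K,C=cam("wrist");key(img,K,C)
p=onplane(K,C,(168,70),.06);print(p,np.arctan2(p[1]-.0547,p[0]-.536))
p=onplane(K,C,(211,162),.064);print(p,np.arctan2(p[1]-.0547,p[0]-.536))
img,K,C=cam("top");key(img,K,C)
p=onplane(K,C,(200+553/4.5,225+365/4.5),.06);print(p,np.arctan2(p[1]-.0547,p[0]-.536))
s=ctrl.state();print(R.from_quat(s["orientation"]).as_matrix().round(3),s["joints"].round(2))
E
```

```text
n 1448 mid [0.5356 0.0425] [0.5359 0.0565] blade az 0.39097464833705686
[0.49778802 0.0418217  0.06      ] -2.816525459397976
[0.56649978 0.04966241 0.064     ] -0.163690326805232
n 1107 mid [0.5335 0.0054] [0.5467 0.0018] blade az 0.05977259774350152
[0.49671071 0.0397425  0.06      ] -2.777832582083594
[[-0.959  0.283 -0.   ]
 [ 0.283  0.959  0.001]
 [ 0.     0.    -1.   ]] [-0.52  0.5   0.4   1.6  -0.21  1.09  1.22]
```

Pointer azimuth is about −2.80, so the blade is at 0.345 and tool y must go to 1.916, a turn of −0.63 about tool z.

Careful with the scale: turns go in shares of 90 degrees. That gives: -0.632 rad is -0.4023.

```bash
python3 steer.py '[[[0, 0, -0.1019], [0.03, -0.03, 0], 0.05], [[0, 0, -0.2037], [0.06, -0.06, 0.02], 0.05], [[0, 0, -0.3056], [0.084, -0.08, 0.04], 0.05], [[0, 0, -0.4023], [0.084, -0.08, 0.07], 0.05], [[0, 0, -0.4023], [0.084, -0.08, 0.08], 0.05], [[0, 0, -0.4023], [0.084, -0.08, 0.08], 0.05], [[0, 0, -0.4023], [0.084, -0.08, 0.08], 0.05], [[0, 0, -0.4023], [0.084, -0.08, 0.08], 0.05]]'; python3 - <<'E'
from h import *
s=ctrl.state();print(s["joints"].round(2),rel([.536,.0547,.071]),s["eef_pos"])
M=R.from_quat(s["orientation"]).as_matrix();print(np.arctan2(M[1,1],M[0,1]))
img,K,C=cam("wrist");key(img,K,C);cv2.imwrite("pics/w8.png",img[150:450,150:480]);print(proj(K,C,[.536,.0547,.093]))
E
```

```text
clock: 18.9
eef_pos: [0.5371, 0.0537, 0.118]
orientation: [-0.17, 0.985, -0.0, 0.001]
ft_force: [-0.9, 0.3, 0.1]
grip_width: 0.05
grasp_force: 0.0
[-0.39  0.4   0.26  1.94 -0.14  0.82  1.85] [0.00078078 0.00130569 0.04701892] [0.53711297 0.05372203 0.11802019]
1.9134217264726816
n 1681 mid [0.534  0.0531] [0.5319 0.0526] blade az 0.3235103516634834
[315.1664023  281.26350285]
```

View pics/w8.png

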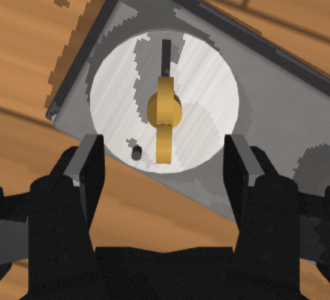

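The blade is upright at crop x=165, midway between the fingers. Descend and grip.

```bash
python3 steer.py '[[[0, 0, 0], [0.0008, 0.001, 0.02], 0.05], [[0, 0, 0], [0.0008, 0.001, 0.04], 0.05], [[0, 0, 0], [0.0008, 0.001, 0.047], 0.05], [[0, 0, 0], [0.0008, 0.001, 0.047], 0.05], [[0, 0, 0], [0.0008, 0.001, 0.047], 0.0], [[0, 0, 0], [0.0008, 0.001, 0.047], 0.0], [[0, 0, 0], [0.0008, 0.001, 0.047], 0.0], [[0, 0, 0], [0.0008, 0.001, 0.047], 0.0]]'
```

```text
clock: 19.95
eef_pos: [0.5361, 0.0536, 0.0711]
orientation: [-0.17, 0.985, -0.0, 0.001]
ft_force: [0.8, -2.8, 5.3]
grip_width: 0.0069
grasp_force: 61.7
```

To row units: 1.4 rad is 0.8913.

```bash
python3 steer.py '[[[0, 0, 0.0955], [0, 0, 0], 0], [[0, 0, 0.2037], [0, 0, 0], 0], [[0, 0, 0.3183], [0, 0, 0], 0], [[0, 0, 0.4329], [0, 0, 0], 0], [[0, 0, 0.5475], [0, 0, 0], 0], [[0, 0, 0.6621], [0, 0, 0], 0], [[0, 0, 0.7767], [0, 0, 0], 0], [[0, 0, 0.8913], [0, 0, 0], 0]]'; python3 steer.py '[[[0, 0, 0.0637], [0, 0, 0], 0], [[0, 0, 0.1273], [0, 0, 0], 0], [[0, 0, 0.1273], [0, 0, 0], 0], [[0, 0, 0.1273], [0, 0, 0], 0]]'; python3 -c "
from h import *
s=ctrl.state();M=R.from_quat(s['orientation']).as_matrix();print(np.arctan2(M[1,1],M[0,1]),s['joints'].round(2),s['moment'])"
```

```text
clock: 20.95
eef_pos: [0.5363, 0.054, 0.0711]
orientation: [0.507, 0.862, 0.001, 0.001]
ft_force: [-0.2, -2.2, 4.4]
grip_width: 0.0068
grasp_force: 61.6
clock: 21.45
eef_pos: [0.5363, 0.054, 0.0711]
orientation: [0.588, 0.809, 0.001, 0.001]
ft_force: [-0.1, -1.0, 6.7]
grip_width: 0.0065
grasp_force: 61.9
0.31376272068422345 [-0.69  0.54  0.66  1.99 -0.47  0.76  0.57] [-0.28389016 -0.03206927 -0.05632732]
```

```bash
python3 steer.py '[[[0, 0, 0], [0, 0, 0], 0.05], [[0, 0, 0], [0, 0, 0], 0.05], [[0, 0, 0], [0, 0, 0], 0.05], [[0, 0, 0], [0, 0, -0.03], 0.05], [[0, 0, 0], [0, 0, -0.06], 0.05], [[0, 0, 0], [0, 0, -0.06], 0.05]]'; python3 - <<'E'
from h import *
img,K,C=cam("wrist");key(img,K,C);cv2.imwrite("pics/w9.png",img[120:450,150:480]);print(proj(K,C,[.536,.0547,.093]),rel([.536,.0545,.071]))
E
```

```text
clock: 22.2
eef_pos: [0.5366, 0.0543, 0.1321]
orientation: [0.588, 0.809, 0.001, 0.001]
ft_force: [0.2, -0.3, -0.5]
grip_width: 0.0501
grasp_force: 0.0
n 1450 mid [0.5347 0.0498] [0.5342 0.0574] blade az 1.8836505258081178
[313.88450823 271.14036536] [-5.36402377e-05  1.09931091e-04  5.98393869e-02]
```

View pics/w9.png

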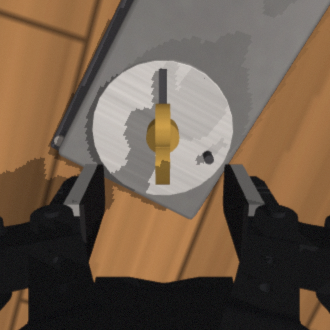

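The key has followed: the blade is upright again, the pointer at az about 1.885 and the peg at crop (208,157). About 1.9 rad remain, so I re-grip and wind.

Careful with the scale: turns go in shares of 90 degrees. That gives: 1.4 rad is 0.8913.

```bash
python3 steer.py '[[[0, 0, 0], [0, 0, 0.03], 0.05], [[0, 0, 0], [0, 0, 0.06], 0.05], [[0, 0, 0], [0, 0, 0.06], 0.05], [[0, 0, 0], [0, 0, 0.06], 0], [[0, 0, 0], [0, 0, 0.06], 0], [[0, 0, 0], [0, 0, 0.06], 0], [[0, 0, 0], [0, 0, 0.06], 0]]'; python3 steer.py '[[[0, 0, 0.0955], [0, 0, 0], 0], [[0, 0, 0.2037], [0, 0, 0], 0], [[0, 0, 0.3183], [0, 0, 0], 0], [[0, 0, 0.4329], [0, 0, 0], 0], [[0, 0, 0.5475], [0, 0, 0], 0], [[0, 0, 0.6621], [0, 0, 0], 0], [[0, 0, 0.7767], [0, 0, 0], 0], [[0, 0, 0.8913], [0, 0, 0], 0]]';  python3 steer.py '[[[0, 0, 0.0955], [0, 0, 0], 0], [[0, 0, 0.191], [0, 0, 0], 0], [[0, 0, 0.2546], [0, 0, 0], 0], [[0, 0, 0.2546], [0, 0, 0], 0], [[0, 0, 0.2546], [0, 0, 0], 0]]'; python3 -c "
from h import *
s=ctrl.state();M=R.from_quat(s['orientation']).as_matrix();print(np.arctan2(M[1,1],M[0,1])+np.pi/2,s['joints'].round(2),s['moment'])"
```

```text
clock: 23.12
eef_pos: [0.5362, 0.0542, 0.0713]
orientation: [0.588, 0.809, 0.001, 0.001]
ft_force: [-0.2, 0.3, 6.8]
grip_width: 0.0068
grasp_force: 61.9
clock: 24.12
eef_pos: [0.5369, 0.054, 0.0714]
orientation: [0.971, 0.237, 0.002, 0.0]
ft_force: [2.4, -2.3, 1.5]
grip_width: 0.0067
grasp_force: 61.4
clock: 24.75
eef_pos: [0.5369, 0.0537, 0.0714]
orientation: [0.999, 0.042, 0.002, 0.0]
ft_force: [1.6, -1.7, 4.7]
grip_width: 0.0065
grasp_force: 61.8
0.08479410740344351 [-0.96  0.76  1.12  2.01 -0.86  0.95 -0.87] [-0.29238618 -0.45290746 -0.02886356]
```

To row units: 0.08 rad is 0.0509.

```bash
python3 steer.py '[[[0, 0, 0.0255], [0, 0, 0], 0], [[0, 0, 0.0509], [0, 0, 0], 0], [[0, 0, 0.0509], [0, 0, 0], 0]]'; python3 -c "
from h import *
s=ctrl.state();M=R.from_quat(s['orientation']).as_matrix();print(np.arctan2(M[1,1],M[0,1])+np.pi/2,s['moment'])"; python3 steer.py '[[[0, 0, 0], [0, 0, 0], 0.05], [[0, 0, 0], [0, 0, 0], 0.05], [[0, 0, 0], [0, 0, 0], 0.05], [[0, 0, 0], [0, 0, -0.04], 0.05], [[0, 0, 0], [0, 0, -0.08], 0.05], [[0, 0, 0], [0, 0, -0.1], 0.05], [[0, 0, 0], [0, 0, -0.1], 0.05]]'; python3 - <<'E'
from h import *
img,K,C=cam("wrist");key(img,K,C);c=img[120:400,130:500]
cv2.imwrite("pics/w10.png",cv2.resize(c,None,fx=2,fy=2));print(proj(K,C,[.536,.0547,.055]))
E
```

```text
clock: 25.12
eef_pos: [0.537, 0.0537, 0.0714]
orientation: [1.0, 0.001, 0.002, 0.0]
ft_force: [3.4, -2.4, 7.0]
grip_width: 0.0067
grasp_force: 62.1
0.002964208610897412 [-0.36392171 -0.5725147   0.02271   ]
clock: 26.0
eef_pos: [0.5358, 0.0545, 0.1708]
orientation: [1.0, 0.003, 0.001, -0.0]
ft_force: [-0.2, -0.4, -0.7]
grip_width: 0.0497
grasp_force: 0.0
n 1042 mid [0.531  0.0603] [0.5384 0.0539] blade az 3.1388652649896818
[313.61000233 234.44430743]
```

View pics/w10.png

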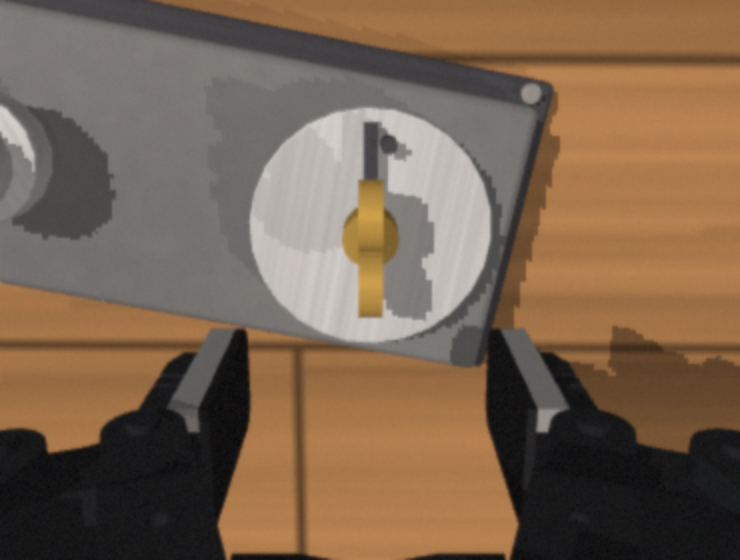

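The pointer, at (372,150), now touches the peg at (388,144). The key is free and the arm is clear of everything, so I hand in.

```bash
python3 -c "
from station import ctrl, viewer
print(ctrl.hand_in())"
```

```text
the job is handed in; nothing more can be done
None
```

Job handed in at about 26 s of the 70 s: both templates are home on the spindle (wide below, narrow on top), the key was wound to the stop peg in two turns with a let-go between, and I did not touch the ball, calipers or mould. The hand-in returned no verdict.

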